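Find the rocking spice-box lid and press it home

TASK

Three of the four lids on the spice box are fully home; the fourth rocks when it is pressed down near one of its short ends. Press lids there with the fingertips until one rocks under the finger, then press that lid down in its middle until it lies home and level like the others. Only press: lift no lid off, and leave the mug, tumbler, spoon and peg where they are.

Things in the scene. Friction and masses are not known exactly. Their poses are not given: they have to be found in the camera images.
- lid_a: blue oblong lid, one of four identical ones, 84 x 54 mm, about 80 g, lying loose. Origin in the middle of its top face, x along its 84 mm length, y across, z up. Top 61.5 mm above the worktop when home, 65.5 mm when not. Plate 6.5 mm thick; a plug 67 x 43 x 10 mm under it hangs in the compartment with 1.5 mm play all round. Any of the four may be the one not home
- lid_b: blue oblong lid, one of four identical ones, 84 x 54 mm, about 80 g, lying loose. Origin in the middle of its top face, x along its 84 mm length, y across, z up. The lid that is not home (any of the four) stands level, 4 mm proud, on two stiff hidden catches midway along its long sides. A lid that is home does not move when pressed
- lid_c: blue oblong lid, one of four identical ones, 84 x 54 mm, about 80 g, lying loose. Origin in the middle of its top face, x along its 84 mm length, y across, z up. On the lid not home (any of the four), under 1 N within 13 mm of a short end tips that end down on the box and the other up, a tilt of about 0.09 rad about y; let go, it falls back about level
- lid_d: blue oblong lid, one of four identical ones, 84 x 54 mm, about 80 g, lying loose. Origin in the middle of its top face, x along its 84 mm length, y across, z up. On the lid not home (any of the four), 15 to 20 N in the middle makes both catches give way (less, or off the middle, moves them only part of the way); it sinks 4 mm on to the rim and stays
- spice_box: light wooden box fixed to the worktop, 86 x 244 mm, rim 55 mm high, four compartments in a row 58 mm apart along its y, a brass label holder on both sides of each; the lids' x axes lie along its x. Origin at the centre of its underside, z up
- mug: cream mug with a dark green band, 84 x 120 x 91 mm, standing right of the box; bystander. Origin under its centre
- tumbler: clear glass tumbler, 77 mm wide, 99 mm high, standing right of the box; bystander. Origin under its centre
- spoon: teaspoon with an orange-red handle, 130 x 26 x 12 mm, lying on the worktop on the robot's side of the box; bystander. Origin under its centre
- peg: blue clothes peg, 72 x 15 x 12 mm, lying on the worktop on the robot's side of the box; bystander. Origin under its centre

How it is judged (in metres and radians):
On the way:
1. the loose lid rocks under a fingertip (tilted more than 0.05 rad while touched by the fingers) (((angle between lid_a's own z axis and vertical above 0.05 rad and contact force between the fingers and lid_a above 0.1 N) or (angle between lid_b's own z axis and vertical above 0.05 rad and contact force between the fingers and lid_b above 0.1 N) or (angle between lid_c's own z axis and vertical above 0.05 rad and contact force between the fingers and lid_c above 0.1 N) or (angle between lid_d's own z axis and vertical above 0.05 rad and contact force between the fingers and lid_d above 0.1 N))), for 0.1 s.
At the end, for the whole second after the job is handed in: All four lids lie home on the box: top face within 1.5 mm of 61.5 mm above the worktop, level within 0.025 rad, within 10 mm of where they were, at rest (height (world z) of lid_a between 0.06 and 0.063 m and angle between each of lid_a, lid_b, lid_c, lid_d's own z axis and vertical below 0.025 rad and distance of each of lid_a, lid_b, lid_c, lid_d from where it was at the start of the episode below 0.01 m and linear speed of each of lid_a, lid_b, lid_c, lid_d below 0.02 m/s and height (world z) of lid_b between 0.06 and 0.063 m and height (world z) of lid_c between 0.06 and 0.063 m and height (world z) of lid_d between 0.06 and 0.063 m); the robot touches nothing.
It fails at once if a lid is lifted (more than 14 mm above home, or tilted more than 0.25 rad) or shifted more than 20 mm (height (world z) of any of lid_a, lid_b, lid_c, lid_d above 0.0755 m or angle between any of lid_a, lid_b, lid_c, lid_d's own z axis and vertical above 0.25 rad or distance of any of lid_a, lid_b, lid_c, lid_d from where it was at the start of the episode above 0.02 m).
It fails at once if the mug, tumbler, spoon or peg is moved more than 30 mm (distance of any of mug, tumbler, spoon, peg from where it was at the start of the episode above 0.03 m).
It also fails if it takes over 58 s, if anything falls off the work surface, if the arm or the gripper's body presses on something with over 40 N, if the wrist force passes 120 N, or if a joint passes its speed limit or range.

ROBOT

A 6-joint arm with a two-finger parallel gripper is mounted at the origin on a cart in front of the work surface, level with it; the furniture and walls round the work are solid. World frame = base frame: x ahead of the robot, y to its left, z up, the work surface at z = 0. Lengths are in m, angles in degrees, forces in N, time in s.
With the tool pointing down it reaches from about 0.3 to 0.75 m from the base axis. Payload 8.5 kg.
Tool frame: the origin (TCP) lies on the centre line of the jaws, within the pads' length; the fingertips stand 25 mm ahead of it and the grasp point (between the pads) lies 6 mm ahead of it; z points along the fingers, y is the line along which they close (so a half turn about z gives the same grasp; the last joint's range is limited). The gripper opens to 85 mm and grips with 20 to 120 N. Pads are 22 mm wide; open, the fingers measure 114 mm over their backs; the gripper's body (76 mm by 85 mm) begins 54 mm behind the grasp point. The pads swing forward as they close: fully open they stand 13 mm farther back than shut.
Start: joints at [56.476, 21.807, 74.336, -0, 83.858, -12.336], TCP at [0.199, 0.513, 0.256] pointing down, gripper open.
Joint ranges: [-178.18, 178.18], [-50.72, 133.34], [12.68, 142.11], [-81.47, 261.47], [9.98, 163.14], [-165.26, 165.26]. Speed limits (degrees/s): [136.94, 136.94, 180, 180, 180, 180].

INTERFACE

Orientations are given as a 3x3 rotation matrix whose columns are the frame's x, y, z axes.
In Python, from rig import telemetry, optics, env gives the robot as it stands.
- The arm moves only by the tool send_rows, never from a script. Its argument "deltas" is a list that holds one entry, the list of rows, each a list of 7 numbers: the shift along the tool's x, y, z in m, then the turn, a rotation vector about the tool's x, y, z in rad, then the opening, from -1 (shut) to 1 (fully open), so that 0 is half open. In form: [[[x, y, z, ax, ay, az, grip], ...]]. A call has 1 to 12 rows; each row shifts and turns the commanded pose from where the row before left it, along the tool's axes as they then stand; what a row does not reach is not made up. A row lasts 1/8 s, in which the tool goes at most 62.5 mm and 10.7 degrees, less where a joint would pass 70% of its speed; a pose out of reach is approached as far as the arm can. A call is refused whole if a number of a shift passes 0.0625 or a number of a turn 0.188, either way. A call with a gripper value outside its range is refused whole. The fingers move at their own pace and stop on an object; "squeeze" is the grip in N (left out, the last holds). Time passes only in rows, so rows that do not move let the fingers close. It gives the time, the measured TCP pose, the force, the opening and the grip force at its end, in the units of the state.
- telemetry.observe(): the state, without advancing time (a new reading comes with each control period).
- optics.get_image(name): name is "scene" or "top" or "wrist"; returns a dict with "image" (480x640x3 uint8, red, green, blue), "range_z" (480x640 float32, m along the optical axis (not along the pixel's ray), 0 where there is no reading), "K" (3x3 intrinsics, pixels), "rvec" (rotation vector, rad) and "tvec" (3), from world to camera coordinates, as OpenCV has them; the wrist camera has in their place "hand_eye" (4x4, takes a point from camera to tool coordinates, whose origin is the TCP and whose axes are the flange's). Camera axes: x right, y down, z forward; pixel columns grow to the right and rows downward; lengths in m; the calibration is good to about 2 mm. A picture is of the moment at which its call begins: read the wrist's pose just before it.
- env.close_job(): hands the job in; it is judged then, once.
The state is a dict: "time_s": time; "q": joint angles; "qvel": joint speeds; "joint_efforts": joint torques, N m; "position": TCP position; "tool_rot": TCP orientation; "ft_force": force on the tool from outside, world axes, zero at the start; "wrist_torque": the same for the moment, N m; "grip_width": finger opening in m; "gripper_force": force on a finger pad.
Only numpy, scipy, OpenCV 4.12 (cv2) and the standard library are available. Lean on these libraries where they do the work, as an engineer would, in place of code of your own. Each camera call takes 0.05 s, during which the arm holds its last target. There are 200 camera calls.

## Working session

There is one attempt and no reset: what is moved stays moved. The work goes in short steps, Python scripts to look and compute and a tool call to move; the robot and the scene stay as the last step left them, time stands still between calls to the robot, and variables do not carry over. Pictures are saved under pics/ and viewed, at most 10 in all, crops included, and the job is handed in when it is done.

Besides the shell and the picture viewer there is one more tool, called after "Request:" by a JSON object that holds its "name" and its "arguments", one argument or row to a line. send_rows: Moves the arm, as the interface text tells. Its arguments: {"type":"object","properties":{"deltas":{"type":"array"},"squeeze":{"type":"number"}},"required":["deltas"]}

```bash
mkdir -p pics; cat > h.py <<'E'
import numpy as np,cv2
from rig import telemetry,optics,env
def pts(d):
    Z=d["range_z"].astype(float);K=d["K"];v,u=np.mgrid[:480,:640]
    P=np.stack([(u-K[0,2])*Z/K[0,0],(v-K[1,2])*Z/K[1,1],Z],-1)
    R=cv2.Rodrigues(np.array(d["rvec"],float))[0]
    return (P-np.array(d["tvec"]).ravel())@R
def blue(im):
    h=cv2.cvtColor(im,cv2.COLOR_RGB2HSV)
    return cv2.inRange(h,(95,90,40),(130,255,255))
E
python3 - <<'E'
from h import *
s=telemetry.observe();print({k:np.round(v,3).tolist() for k,v in s.items()})
for n in("top","scene"):
    d=optics.get_image(n);cv2.imwrite(f"pics/{n}.png",d["image"][:,:,::-1])
    P=pts(d);m=cv2.erode(blue(d["image"]),np.ones((3,3)))
    c,l,st,ce=cv2.connectedComponentsWithStats(m)
    for i in range(1,c):
        if st[i,4]<80: continue
        k=(l==i)&(d["range_z"]>0)
        p=P[k]; print(n,st[i],np.median(p,0).round(4),p.mean(0).round(4))
        r=cv2.minAreaRect(p[:,:2].astype(np.float32)*1000);print(r)
E
```

```text
{'time_s': 0.0, 'q': [56.476, 21.84, 74.384, 0.001, 83.858, -12.337], 'qvel': [-0.074, -0.018, -0.111, 0.014, 0.084, -0.018], 'joint_efforts': [-0.001, -44.847, -23.128, -0.0, 0.005, -0.0], 'position': [0.199, 0.513, 0.256], 'tool_rot': [[-0.932, 0.361, -0.001], [0.361, 0.932, -0.001], [0.0, -0.001, -1.0]], 'ft_force': [0.662, -0.975, -0.138], 'wrist_torque': [-0.049, -0.047, 0.006], 'gripper_force': 0.0, 'grip_width': 0.086}
top [ 214  186   46   48 1083] [ 0.5811 -0.0454  0.0618] [ 0.5811 -0.0454  0.0619]
((581.5369873046875, -45.22296142578125), (48.28052520751953, 77.71958923339844), 58.4014892578125)
top [ 241  203   45   48 1091] [ 0.5507 -0.0947  0.062 ] [ 0.5506 -0.0946  0.062 ]
((551.0684814453125, -94.63302612304688), (48.370849609375, 77.84500885009766), 57.79961013793945)
top [ 266  219   46   49 1112] [ 0.5203 -0.1435  0.066 ] [ 0.5202 -0.1435  0.066 ]
((520.48046875, -143.47222900390625), (47.995174407958984, 78.3643569946289), 58.089134216308594)
top [ 293  237   45   49 1114] [ 0.4896 -0.1926  0.0621] [ 0.4898 -0.1926  0.062 ]
((490.1011657714844, -192.80484008789062), (47.91838836669922, 77.70950317382812), 58.078861236572266)
scene [279 256  29  21 562] [ 0.5148 -0.1378  0.0647] [ 0.516  -0.1378  0.0645]
((519.5686645507812, -140.2450714111328), (47.921287536621094, 78.84800720214844), 57.18029022216797)
scene [210 259  33  21 540] [ 0.5772 -0.0412  0.0609] [ 0.5781 -0.0414  0.0607]
((580.6334838867188, -42.292510986328125), (46.6949348449707, 73.6444091796875), 58.31597900390625)
scene [245 258  30  21 559] [ 0.5464 -0.0902  0.0608] [ 0.5472 -0.0904  0.0607]
((551.2388305664062, -92.1011734008789), (47.26738357543945, 77.91162109375), 58.56498718261719)
scene [313 258  29  20 542] [ 0.4866 -0.1876  0.0607] [ 0.4871 -0.1877  0.0605]
((489.4562072753906, -189.93359375), (47.572967529296875, 74.1439437866211), 56.79994201660156)
```

View pics/scene.png

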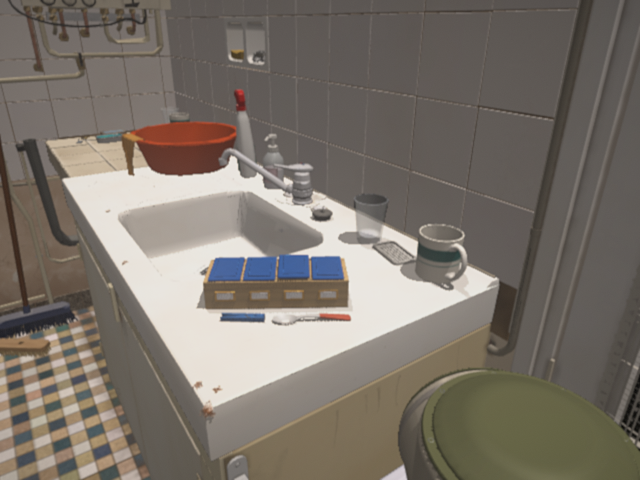

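View pics/top.png

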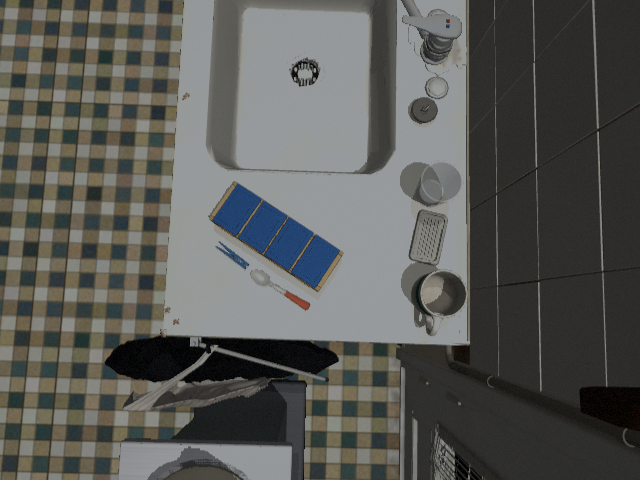

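The scene view shows the four lids along the box. The third, at about (293,267), stands higher, and range puts its top at 66 mm against 62 mm for the others. In the top view it is at about (289,243). The space above the box is clear, so I'll go above its robot-side end with the gripper shut.

Request:
{"name": "send_rows", "arguments": {
  "deltas": [
    [[0,0,0,0,0,0.093,-1],[0,0,0,0,0,0.093,-1],[-0.048,-0.0325,0,0,0,0,-1],[-0.048,-0.0325,0,0,0,0,-1],[-0.048,-0.0325,0,0,0,0,-1],[-0.048,-0.0325,0,0,0,0,-1],[-0.048,-0.0325,0,0,0,0,-1],[-0.048,-0.0325,0,0,0,0,-1],[-0.048,-0.0325,0,0,0,0,-1],[-0.048,-0.0325,0,0,0,0,-1],[-0.048,-0.0325,0,0,0,0,-1],[-0.048,-0.0325,0,0,0,0,-1]]
  ],
  "squeeze": 20
}}

```text
time_s: 1.6
position: [0.4354, -0.0184, 0.2563]
tool_rot: [[-0.849, 0.528, -0.0], [0.528, 0.849, 0.0], [0.0, 0.0, -1.0]]
ft_force: [0.8, -0.1, 0.1]
grip_width: 0.0001
gripper_force: 0.0
```

Request:
{"name": "send_rows", "arguments": {
  "deltas": [
    [[-0.048,-0.031,0,0,0,0,-1],[-0.048,-0.031,0,0,0,0,-1],[0,0,0.04,0,0,0,-1],[0,0,0.04,0,0,0,-1],[0,0,0,0,0,0,-1],[0,0,0,0,0,0,-1]]
  ]
}}

```text
time_s: 2.35
position: [0.4845, -0.12, 0.1777]
tool_rot: [[-0.85, 0.527, 0.002], [0.527, 0.85, -0.001], [-0.002, 0.0, -1.0]]
ft_force: [-0.2, 0.5, 0.5]
grip_width: 0.0003
gripper_force: 0.0
```

```bash
python3 - <<'E'
from h import *
s=telemetry.observe();R=np.array(s["tool_rot"]);t=np.array(s["position"]);print(t,s["ft_force"])
d=optics.get_image("wrist");cv2.imwrite("pics/w1.png",d["image"][:,:,::-1])
H=np.array(d["hand_eye"]);W=np.eye(4);W[:3,:3]=R;W[:3,3]=t;T=W@H
d["rvec"]=cv2.Rodrigues(T[:3,:3].T)[0];d["tvec"]=-T[:3,:3].T@T[:3,3]
P=pts(d);m=cv2.erode(blue(d["image"]),np.ones((5,5)))
c,l,st,ce=cv2.connectedComponentsWithStats(m)
for i in range(1,c):
    if st[i,4]<500: continue
    p=P[(l==i)&(d["range_z"]>0)];p=p[p[:,2]>.05];q=(p-t)@R
    r=cv2.minAreaRect(p[:,:2].astype(np.float32)*1000)
    print(st[i],np.median(p,0).round(4),r,"tool x,y range",np.percentile(q[:,:2],[0.5,99.5],axis=0).round(4).tolist())
E
```

```text
[ 0.48446677 -0.12001169  0.17768318] [-0.22037905  0.4729291   0.54424919]
[ 195  247   79  102 7212] [ 0.4888 -0.1892  0.0617] ((491.4931945800781, -190.83433532714844), (50.26949691772461, 80.33068084716797), 57.9489860534668) tool x,y range [[-0.0824, -0.081], [-0.0035, -0.0319]]
[ 362  246   79  103 7202] [ 0.5485 -0.0919  0.0617] ((551.7998657226562, -93.11900329589844), (50.17921447753906, 80.7341537475586), 58.16544723510742) tool x,y range [[-0.0818, 0.0337], [-0.0032, 0.0829]]
[ 441  246   86  102 7266] [ 0.5782 -0.043   0.0617] ((581.700927734375, -43.97304916381836), (50.53548812866211, 80.28345489501953), 58.006221771240234) tool x,y range [[-0.0814, 0.0912], [-0.0027, 0.1406]]
[ 280  249   76   65 3801] [ 0.5028 -0.1294  0.0654] ((508.2618103027344, -133.7822265625), (49.96141815185547, 48.611331939697266), 58.42626953125) tool x,y range [[-0.0467, -0.0239], [-0.0033, 0.0256]]
```

Request:
{"name": "send_rows", "arguments": {
  "deltas": [
    [[0.002,0.001,0.04,0,0,0,-1],[0,0,0.03,0,0,0,-1],[0,0,0.008,0,0,0,-1],[0,0,0.004,0,0,0,-1],[0,0,0,0,0,0,-1],[0,0,0,0,0,0,-1]]
  ]
}}

```text
time_s: 3.15
position: [0.4831, -0.1181, 0.0952]
tool_rot: [[-0.85, 0.528, 0.002], [0.528, 0.85, -0.001], [-0.002, 0.0, -1.0]]
ft_force: [1.0, -0.3, 1.1]
grip_width: 0.0
gripper_force: 0.0
```

Request:
{"name": "send_rows", "arguments": {
  "deltas": [
    [[0,0,0.002,0,0,0,-1],[0,0,0.002,0,0,0,-1],[0,0,0.001,0,0,0,-1],[0,0,0.001,0,0,0,-1],[0,0,0.001,0,0,0,-1],[0,0,0,0,0,0,-1],[0,0,0,0,0,0,-1]]
  ]
}}

```text
time_s: 4.03
position: [0.4827, -0.118, 0.0874]
tool_rot: [[-0.85, 0.528, 0.0], [0.528, 0.85, -0.0], [-0.0, -0.0, -1.0]]
ft_force: [-0.4, -0.5, -0.3]
grip_width: -0.0003
gripper_force: 0.1
```

```bash
cat > tilt.py <<'E'
from h import *
s=telemetry.observe();print(s["time_s"],np.round(s["position"],4),np.round(s["ft_force"],2),np.round(s["wrist_torque"],2))
R=np.array(s["tool_rot"]);t=np.array(s["position"])
d=optics.get_image("wrist");H=np.array(d["hand_eye"]);W=np.eye(4);W[:3,:3]=R;W[:3,3]=t;T=W@H
d["rvec"]=cv2.Rodrigues(T[:3,:3].T)[0];d["tvec"]=-T[:3,:3].T@T[:3,3]
def show(d):
    P=pts(d);m=cv2.erode(blue(d["image"]),np.ones((3,3)))>0
    p=P[m&(d["range_z"]>0)];ux=np.array([.85,-.527]);uy=np.array([.527,.85])
    for i,c in enumerate([(.5811,-.0454),(.5507,-.0947),(.5203,-.1435),(.49,-.1926)]):
        e=p[:,:2]-c;k=(abs(e@ux)<.036)&(abs(e@uy)<.022)&(abs(p[:,2]-.064)<.02)
        if k.sum()<50: continue
        A=np.c_[e[k]@ux,e[k]@uy,np.ones(k.sum())];f=np.linalg.lstsq(A,p[k,2],rcond=None)[0];print(i,k.sum(),"tilt x",f[0].round(3),"z",f[2].round(4))
print("wrist");show(d);print("top");show(optics.get_image("top"))
E
python3 tilt.py
```

```text
4.025 [ 0.4827 -0.118   0.0874] [-0.39 -0.46 -0.31] [-0.02  0.06 -0.02]
wrist
0 9586 tilt x 0.012 z 0.0619
1 3883 tilt x 0.032 z 0.0624
2 913 tilt x 0.09 z 0.0661
3 4425 tilt x 0.025 z 0.0622
top
0 130 tilt x 0.019 z 0.0615
1 113 tilt x -0.264 z 0.0703
2 63 tilt x -0.402 z 0.0814
3 552 tilt x 0.003 z 0.0626
```

Request:
{"name": "send_rows", "arguments": {
  "deltas": [
    [[0,0,0.001,0,0,0,-1],[0,0,0,0,0,0,-1],[0,0,0,0,0,0,-1],[0,0,0,0,0,0,-1]]
  ]
}}

```text
time_s: 4.62
position: [0.4827, -0.118, 0.0863]
tool_rot: [[-0.85, 0.528, 0.0], [0.528, 0.85, -0.0], [-0.0, -0.0, -1.0]]
ft_force: [-0.4, -0.1, 0.4]
grip_width: -0.0
gripper_force: 0.1
```

```bash
python3 tilt.py | head -6
```

```text
4.625 [ 0.4827 -0.118   0.0863] [-0.41 -0.14  0.4 ] [ 0.03  0.04 -0.01]
wrist
0 9631 tilt x 0.012 z 0.0619
1 3846 tilt x 0.033 z 0.0624
2 919 tilt x 0.123 z 0.0664
3 4394 tilt x 0.026 z 0.0622
```

Request:
{"name": "send_rows", "arguments": {
  "deltas": [
    [[0,0,0.0007,0,0,0,-1],[0,0,0,0,0,0,-1],[0,0,0,0,0,0,-1]]
  ]
}}

```text
time_s: 5.1
position: [0.4827, -0.1179, 0.0856]
tool_rot: [[-0.849, 0.528, -0.0], [0.528, 0.849, 0.0], [0.0, 0.0, -1.0]]
ft_force: [-0.4, 0.4, -0.0]
grip_width: -0.0002
gripper_force: 0.2
```

```bash
python3 tilt.py | head -6
```

```text
5.1 [ 0.4827 -0.1179  0.0856] [-0.35  0.44 -0.  ] [ 0.03  0.1  -0.  ]
wrist
0 9632 tilt x 0.012 z 0.0619
1 3775 tilt x 0.032 z 0.0624
2 920 tilt x 0.149 z 0.0667
3 4328 tilt x 0.028 z 0.0623
```

Request:
{"name": "send_rows", "arguments": {
  "deltas": [
    [[0,0,-0.005,0,0,0,-1],[0,0,-0.015,0,0,0,-1],[-0.0455,-0.001,0,0,0,0,-1],[0,0,0,0,0,0,-1],[0,0,0.008,0,0,0,-1],[0,0,0.004,0,0,0,-1],[0,0,0.002,0,0,0,-1],[0,0,0,0,0,0,-1],[0,0,0,0,0,0,-1]]
  ]
}}

```text
time_s: 6.32
position: [0.5208, -0.1428, 0.0918]
tool_rot: [[-0.85, 0.528, 0.0], [0.528, 0.85, -0.0], [-0.0, 0.0, -1.0]]
ft_force: [-0.6, -0.5, -0.4]
grip_width: 0.0003
gripper_force: 0.0
```

```bash
python3 tilt.py
```

```text
6.325 [ 0.5208 -0.1428  0.0918] [-0.56 -0.47 -0.44] [ 0.02  0.02 -0.06]
wrist
0 14177 tilt x 0.007 z 0.0618
1 13376 tilt x 0.008 z 0.0618
2 8535 tilt x 0.004 z 0.0656
3 13547 tilt x 0.009 z 0.0618
top
2 60 tilt x 0.123 z 0.0694
3 467 tilt x 0.009 z 0.063
```

The lid rocked under the finger and has fallen back level, still proud at 65.6 mm. Next I'll press its middle.

Request:
{"name": "send_rows", "arguments": {
  "deltas": [
    [[0,0,0.001,0,0,0,-1],[0,0,0.001,0,0,0,-1],[0,0,0.0005,0,0,0,-1],[0,0,0.0005,0,0,0,-1],[0,0,0,0,0,0,-1],[0,0,0,0,0,0,-1]]
  ]
}}

```text
time_s: 7.18
position: [0.521, -0.1429, 0.0897]
tool_rot: [[-0.85, 0.528, 0.001], [0.528, 0.85, -0.001], [-0.001, 0.0, -1.0]]
ft_force: [-2.0, 1.2, 11.4]
grip_width: -0.0001
gripper_force: 5.5
```

Request:
{"name": "send_rows", "arguments": {
  "deltas": [
    [[0,0,0.001,0,0,0,-1],[0,0,0.0005,0,0,0,-1],[0,0,0.0005,0,0,0,-1],[0,0,0,0,0,0,-1]]
  ]
}}

```text
time_s: 7.68
position: [0.521, -0.1429, 0.0878]
tool_rot: [[-0.85, 0.528, 0.001], [0.528, 0.85, -0.001], [-0.001, 0.0, -1.0]]
ft_force: [-2.6, 1.4, 10.8]
grip_width: 0.0003
gripper_force: 5.6
```

```bash
python3 tilt.py | head -6
```

```text
7.675 [ 0.521  -0.1429  0.0878] [-2.56  1.36 10.84] [0.25 0.53 0.04]
wrist
0 14585 tilt x 0.006 z 0.0618
1 13735 tilt x 0.009 z 0.0618
2 8581 tilt x 0.001 z 0.0629
3 13937 tilt x 0.009 z 0.0618
```

Sinking level, with 1.1 mm to go.

Request:
{"name": "send_rows", "arguments": {
  "deltas": [
    [[0,0,0.0005,0,0,0,-1],[0,0,0.0005,0,0,0,-1],[0,0,0.0005,0,0,0,-1],[0,0,0,0,0,0,-1],[0,0,0,0,0,0,-1]]
  ]
}}

```text
time_s: 8.4
position: [0.5209, -0.1428, 0.0865]
tool_rot: [[-0.85, 0.528, 0.001], [0.528, 0.85, -0.001], [-0.001, -0.0, -1.0]]
ft_force: [-4.2, 1.9, 14.0]
grip_width: 0.0002
gripper_force: 7.0
```

```bash
python3 tilt.py | head -6
```

```text
8.4 [ 0.5209 -0.1428  0.0865] [-4.17  1.91 13.99] [0.32 0.69 0.04]
wrist
0 14663 tilt x 0.006 z 0.0618
1 13832 tilt x 0.009 z 0.0618
2 8568 tilt x 0.005 z 0.0617
3 14027 tilt x 0.009 z 0.0618
```

Now at home height. I'll press a little firmer to seat it, then lift off.

Request:
{"name": "send_rows", "arguments": {
  "deltas": [
    [[0,0,0.0005,0,0,0,-1],[0,0,0.0005,0,0,0,-1],[0,0,0,0,0,0,-1],[0,0,0,0,0,0,-1]]
  ]
}}

```text
time_s: 9.0
position: [0.521, -0.1428, 0.0865]
tool_rot: [[-0.85, 0.527, 0.002], [0.527, 0.85, -0.001], [-0.002, -0.0, -1.0]]
ft_force: [-7.7, 3.0, 23.7]
grip_width: 0.0002
gripper_force: 11.8
```

Request:
{"name": "send_rows", "arguments": {
  "deltas": [
    [[0,0,-0.003,0,0,0,-1],[0,0,-0.01,0,0,0,-1],[0,0,-0.04,0,0,0,-1],[0,0,-0.04,0,0,0,-1],[0,0,0,0,0,0,-1],[0,0,0,0,0,0,-1]]
  ]
}}

```text
time_s: 9.75
position: [0.5205, -0.1426, 0.1766]
tool_rot: [[-0.849, 0.528, -0.001], [0.528, 0.849, 0.0], [0.001, -0.0, -1.0]]
ft_force: [0.7, -0.3, 0.1]
grip_width: -0.0001
gripper_force: 0.0
```

```bash
python3 tilt.py
```

```text
9.75 [ 0.5205 -0.1426  0.1766] [ 0.74 -0.25  0.08] [ 0.01  0.02 -0.01]
wrist
0 6812 tilt x 0.007 z 0.0618
1 6800 tilt x 0.006 z 0.0618
2 6799 tilt x 0.008 z 0.0618
3 6801 tilt x 0.008 z 0.0618
top
1 141 tilt x 0.126 z 0.0654
2 101 tilt x 0.138 z 0.0656
3 611 tilt x 0.006 z 0.0625
```

```bash
python3 -c "
from rig import env
print(env.close_job())"
```

```text
the job is handed in; nothing more can be done
None
```

The loose lid, third along the box, rocked under the fingertip and was pressed home in its middle; all four lids now measure level at 61.8 mm, the gripper is clear, and the job is handed in (no verdict was shown).

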